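Load a varnished figure into the curing box through its sprung flap

TASK

Set the steel carrier with the freshly varnished figure into the guides on the loading plate of the curing box and let go, then take the push rod and, keeping your fingers out of the box, push the carrier nose first through the sprung flap until it rests against the depth stop inside. The stop is held only by a magnet, so feel for it gently and do not shove it out of its setting. Draw the rod out so that the flap falls shut and lay it flat on the desk, clear of the box; leave the pots, the bottle and the other figure alone.

Things in the scene. Friction and masses are not known exactly. Their poses are not given: they have to be found in the camera images.
- curing_box: Fixed curing box: grey channel with amber side windows, black lamp housing on top, loading plate in front of its mouth. Stands on the 2.5 mm cutting mat; origin under the middle of the mouth, x runs into the box, z up. Base plate 112 mm wide, x = -145 to +228 mm, 4 mm thick: the carrier slides on it. The box is 77 mm wide, its roof at z = 94 mm, the lamp housing (x = 60 to 200 mm) at 130 mm.
- mouth (a point): Middle of the mouth on the channel's floor (top of the base plate); axes as the box. Inside, the channel is 61 mm wide, 215 mm long, 84 mm high. A depth stop, a steel block 44 mm wide and 30 mm high held to the floor by a magnet, has its front face 159 to 195 mm inside the mouth: not reported, must be felt. It holds some 10 N and slides back if pushed harder.
- guide_entry (a point): Middle of the outer end of the guides, on top of the loading plate, 130 mm in front of the mouth; axes as the box. The guides are two strips on the loading plate, 14 mm high, 61 mm apart at the mouth and widening evenly to 86 mm apart here.
- flap (a joint): Angle of the sprung steel flap, 58 mm wide and 79 mm long, hung across the mouth by its top edge, 80 mm above the channel's floor and 3 mm in front of the mouth. 0 = shut, hanging straight down; grows as it swings into the box (inward only), to 1.5. Carrier and flap together take 3 to 7 N of push. It shuts only when nothing is left in the 79 mm radius that it sweeps.
- carrier: Loose steel carrier, about 0.36 kg: plate 100 mm long, 56 mm wide, 5 mm thick, with rounded nose corners and a rolled toe 12 mm high; on it a 42 mm figure inside a wire guard (53 mm high, 48 mm wide, from x = -1 to +44 mm) and an upright grip tab behind. Origin in the middle of its underside; x to the nose, z up. Starts standing on the desk.
- carrier_nose (a point): Foremost point of the carrier, in the middle of its toe: 50 mm ahead of the origin, 6 mm up.
- carrier_tab (a point): Grip tab of the carrier: upright aluminium block, 10 mm thick along the carrier's x, 30 mm wide, from 5 to 30 mm over the carrier's underside; this point is in its middle, 22 mm over the underside, 40 mm behind the carrier's origin. Take it from above across its thickness (33 mm free in front of it). The rod pushes on its rear face, 5 mm behind this point.
- push_rod: Loose push rod, 0.12 kg: wooden handle block 70 mm long, 22 mm wide, 22 mm high, then an aluminium bar 14 mm thick ending in a tapered grey foot 22 mm thick. Origin on the underside of the handle, at its middle; +x to the tip, 200 mm ahead; the rod's centre line is 11 mm above the underside. Starts lying flat on the desk.
- rod_tip (a point): Centre of the rod's flat end face, 200 mm ahead of the handle's middle, on its centre line.
- varnish_pot: Small black paint pot, 34 mm wide, 36 mm high, origin under it: leave alone.
- wash_pot: Small black paint pot, 34 mm wide, 36 mm high, origin under it: leave alone.
- dropper: Dark dropper bottle, 29 mm wide, 86 mm high, origin under it: leave alone.
- waiting_figure: Loose painted figure on a round base, 24 mm wide, 43 mm high, origin under it: leave alone.

How it is judged:
By the outcome, as a careful person would: the job done as asked, in the order asked, and still so for the second after the job is handed in, with the robot touching nothing.
It also fails if it takes over 66 s, if anything falls off the work surface, if the arm or the gripper's body presses on something with over 40 N, if the wrist force passes 120 N, or if a joint passes its speed limit or range.

ROBOT

A 7-joint arm with a two-finger parallel gripper is mounted at the origin on a cart in front of the work surface, level with it; the furniture and walls round the work are solid. World frame = base frame: x ahead of the robot, y to its left, z up, the work surface at z = 0. Lengths are in m, angles in rad, forces in N, time in s.
With the tool pointing down it reaches from about 0.4 to 0.85 m from the base axis. Payload 10.4 kg.
Tool frame: the origin (TCP) lies at the very end of the fingers, on their centre line; the grasp point (between the pads) lies 19 mm behind it (manip.grip_point_offset is the distance from the TCP to the grasp point, in m); z points along the fingers, y is the line along which they close (so a half turn about z gives the same grasp; the last joint's range is limited). The gripper opens to 85 mm and grips with 20 to 120 N. Pads are 22 mm wide; open, the fingers measure 114 mm over their backs; the gripper's body (76 mm by 85 mm) begins 54 mm behind the grasp point. The pads swing forward as they close: fully open they stand 13 mm farther back than shut.
Start: joints at [-0.023, 0.332, -0.065, 1.46, 0.022, 1.35, -0.088], TCP at [0.625, 0, 0.231] pointing down, gripper open.
Joint ranges: [-2.6, 2.6], [-0.5, 2.12], [-1.47, 1.34], [0.16, 2.42], [-1.27, 4.41], [0.06, 2.06], [-2.6, 2.6]. Speed limits (rad/s): [2.22, 2.22, 2.79, 2.79, 3.14, 3.14, 3.14].

INTERFACE

Orientations are given as a unit quaternion [x, y, z, w].
In Python, from workcell import manip gives the robot as it stands. The module is installed in compiled form; this text tells all that it offers.
- The arm moves only by the shell command python3 -m inch 'ROWS' [OPENING] [FORCE]. ROWS is JSON, a list of rows, each a list of 2 entries, a list of its own where there are three numbers: the shift along the tool's x, y, z each as a share of 0.08 m, from -1 to 1, then the turn, a rotation vector about the tool's x, y, z each as a share of 45 degrees, from -1 to 1. A call has exactly 10 rows; each row is the pose to reach, as a shift and turn from the pose commanded when the call began, along the tool's axes at that moment; what a row does not reach only later rows make up. A row lasts 1/10 s, in which the tool goes at most 50 mm and 8.59 degrees, less where a joint would pass 70% of its speed; a pose out of reach is approached as far as the arm can. A call with a number of a shift or a turn outside -1 to 1 is refused whole. A call with a gripper value outside its range is refused whole. OPENING is the opening, from 0 (shut) to 1 (fully open), set as the call begins (- or left out, the last holds). The fingers move at their own pace and stop on an object; FORCE is the grip in N (left out, the last holds). Time passes only in rows, so rows that repeat a pose let the fingers close, or fill a call up. It gives the time, the measured TCP pose, the force, the opening and the grip force at its end, in the units of the state.
- manip.get_obs(): the state, without advancing time (a new reading comes with each control period).
- manip.camera(name): name is "scene" or "side" or "wrist"; returns the picture (384x512x3 uint8, red, green, blue); there is no depth.
- manip.camera_params(name): a dict with "fov_y" (degrees; the focal length in pixels is half the picture's height over the tangent of half this angle, whatever the lens; pixels are square), "cx", "cy" (the principal point, pixels), "k1" (the pictures are not rectified: a ray, as slopes to the right and down, at radius r is drawn at 1 + k1 r^2 times it, then the intrinsics apply), "camera_from_world" (4x4, takes a point from world to camera coordinates); the wrist camera has in their place "T_tool_cam" (4x4, takes a point from camera to tool coordinates, whose origin is the TCP and whose axes are the flange's). Camera axes: x right, y up, looking along -z (the intrinsics and any distortion apply to the point x, -y, -z); pixel columns grow to the right and rows downward; lengths in m; the calibration is good to about 2 mm. A picture is of the moment at which its call begins: read the wrist's pose just before it. camera_params takes no time and is no camera call.
- manip.hand_in(): hands the job in; it is judged then, once.
The state is a dict: "clock": time; "joint_pos": joint angles; "joint_velocities": joint speeds; "tau": joint torques, N m; "position": TCP position; "ee_rot": TCP orientation; "ft_force": force on the tool from outside, world axes, zero at the start; "torque": the same for the moment, N m; "grip_width": opening from 0.0 (shut) to 1.0 (fully open); "grasp_force": force on a finger pad.
Only numpy, scipy, OpenCV 4.12 (cv2) and the standard library are available. Lean on these libraries where they do the work, as an engineer would, in place of code of your own. Each camera call takes 0.05 s, during which the arm holds its last target. There are 200 camera calls.

## Working session

There is one attempt and no reset: what is moved stays moved. The work goes in short steps, Python scripts to look and compute and a shell command to move; the robot and the scene stay as the last step left them, time stands still between calls to the robot, and variables do not carry over. Pictures are saved under pics/ and viewed, at most 10 in all, crops included, and the job is handed in when it is done.

```bash
mkdir -p pics; python3 - <<'E'
from workcell import manip
import cv2, numpy as np
o=manip.get_obs(); print(o)
for n in ["scene","side","wrist"]:
    im=manip.camera(n); cv2.imwrite(f"pics/{n}0.png",im[:,:,::-1]); print(n,manip.camera_params(n))
E
```

```text
{'clock': 0.0, 'joint_pos': array([-0.02259   ,  0.33289215, -0.06469984,  1.46093334,  0.02158995,
        1.3499389 , -0.08849234]), 'joint_velocities': array([-0.00151083,  0.00225839,  0.00052662, -0.00068871,  0.00090001,
        0.00014002,  0.00294883]), 'tau': array([ 4.98105128e-04, -6.25449800e+01,  4.97091911e-02, -3.91610491e+01,
        1.63588714e-02,  9.83294769e-03, -6.01235030e-06]), 'position': array([ 6.24613457e-01, -9.45709865e-06,  2.30507092e-01]), 'ee_rot': array([ 7.07100891e-01,  7.07112286e-01, -5.42785200e-04, -5.00500928e-04]), 'ft_force': array([ 0.25039044, -0.23827101,  0.33885815]), 'torque': array([-0.05571607,  0.01331402,  0.01789356]), 'grasp_force': 0.0, 'grip_width': 0.999419296920811}
scene {'fov_y': 57.352462751561724, 'cx': 246.79016224264, 'cy': 189.4254795158478, 'k1': 0.004930154741975357, 'camera_from_world': array([[ 0.76660644, -0.64175216, -0.02165038, -0.42937338],
       [ 0.42709572,  0.48443077,  0.76348941, -0.31421336],
       [-0.47948286, -0.59454268,  0.64545735, -0.59958096],
       [ 0.        ,  0.        ,  0.        ,  1.
[... 164 characters left out ...]
91,  0.06349958,  0.0103769 ,  0.58942511],
       [-0.02606787, -0.54646242,  0.83707783, -0.04806965],
       [ 0.05882468,  0.83507283,  0.5469854 , -0.96069968],
       [ 0.        ,  0.        ,  0.        ,  1.        ]])}
wrist {'fov_y': 61.18392832852917, 'cx': 258.35600683196714, 'cy': 193.09988749433433, 'k1': -0.007760339448126069, 'T_tool_cam': array([[-8.72066375e-04,  9.50043804e-01,  3.12115379e-01,
         8.00951599e-02],
       [ 9.99999620e-01,  8.23203970e-04,  2.88310727e-04,
        -2.47108425e-04],
       [ 1.69732000e-05,  3.12115512e-01, -9.50044161e-01,
        -1.44165169e-01],
       [ 0.00000000e+00,  0.00000000e+00,  0.00000000e+00,
         1.00000000e+00]])}
```

View pics/scene0.png

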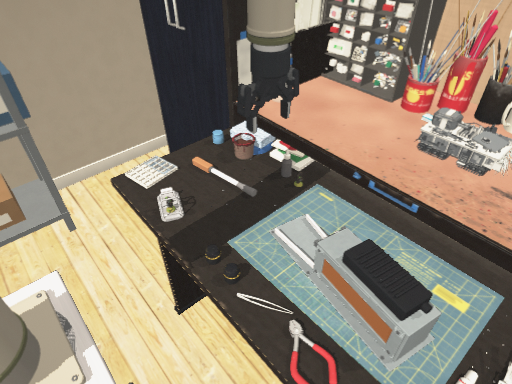

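View pics/side0.png

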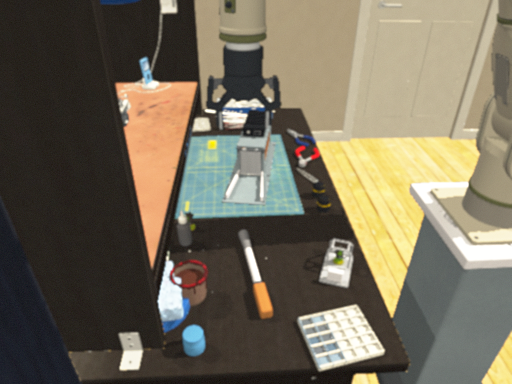

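View pics/wrist0.png

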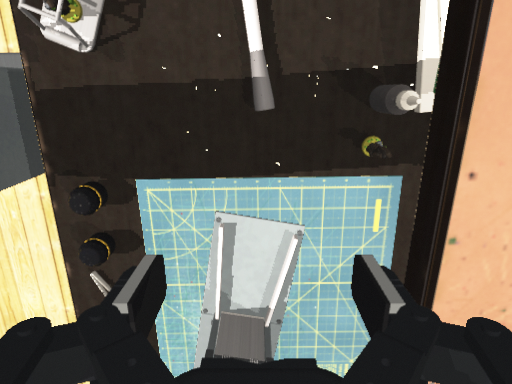

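The scene shows the carrier at about (170,205), the rod from (200,162) to (252,192), and the box on the mat with its loading plate towards the rod. The side view shows the carrier at (338,262) and the rod from (265,300) to (243,235). In the wrist view the plate's outer corners are (216,212) and (303,228), the rod tip is (263,108) and the carrier is at (70,25). World +y is up in the wrist image and +x is to the right.

```bash
cat > h.py <<'E'
from workcell import manip
import numpy as np, cv2
from scipy.spatial.transform import Rotation as R
def cam(n,o=None):
    p=manip.camera_params(n); f=192/np.tan(np.radians(p['fov_y']/2))
    if n=='wrist':
        T=np.eye(4); T[:3,:3]=R.from_quat(o['ee_rot']).as_matrix(); T[:3,3]=o['position']; W=T@p['T_tool_cam']
    else: W=np.linalg.inv(p['camera_from_world'])
    return p,f,W
def plane(n,uv,z,o=None):
    p,f,W=cam(n,o); K=np.array([[f,0,p['cx']],[0,f,p['cy']],[0,0,1]])
    q=cv2.undistortPoints(np.array(uv,float).reshape(-1,1,2),K,np.array([p['k1'],0,0,0,0]))[:,0]
    d=np.c_[q[:,0],-q[:,1],-np.ones(len(q))]@W[:3,:3].T; c=W[:3,3]
    return c+d*((z-c[2])/d[:,2])[:,None]
def proj(n,P,o=None):
    p,f,W=cam(n,o); q=(np.atleast_2d(P)-W[:3,3])@W[:3,:3]; s=np.c_[q[:,0],-q[:,1]]/-q[:,2:]
    s=s*(1+p['k1']*(s**2).sum(1,keepdims=True)); return s*f+[p['cx'],p['cy']]
def snap(n,name):
    o=manip.get_obs(); im=manip.camera(n); cv2.imwrite(f"pics/{name}.png",im[:,:,::-1]); np.savez(f"pics/{name}.npz",im=im,position=o['position'],ee_rot=o['ee_rot']); return o,im
E
python3 - <<'E'
from h import *
np.set_printoptions(precision=4,suppress=True)
o=manip.get_obs()
print("plate",plane('wrist',[(216,212),(303,228)],.0065,o))
print("rodtip",plane('wrist',[(263,108)],.011,o))
print("fig",plane('wrist',[(372,146)],.02,o),"pots",plane('wrist',[(88,198),(97,249)],.036,o))
print("rod side",plane('side',[(243,233),(264,312)],.011),"scene",plane('scene',[(196,161),(252,192)],.011))
print("carrier side",plane('side',[(338,262)],.01),"scene",plane('scene',[(170,208)],.01))
for n in ['scene','side']:
    im=cv2.imread(f'pics/{n}0.png'); 
    c=im[130:250,120:290] if n=='scene' else im[220:325,220:380]
    cv2.imwrite(f'pics/{n}c.png',cv2.resize(c,None,fx=4,fy=4,interpolation=cv2.INTER_CUBIC))
E
```

```text
plate [[ 0.5726 -0.0651  0.0065]
 [ 0.6794 -0.0865  0.0065]]
rodtip [[0.6293 0.0578 0.011 ]]
fig [[0.7491 0.0179 0.02  ]] pots [[ 0.4356 -0.0369  0.036 ]
 [ 0.4358 -0.0998  0.036 ]]
rod side [[0.6312 0.0557 0.011 ]
 [0.6001 0.2824 0.011 ]] scene [[0.5972 0.2795 0.011 ]
 [0.6301 0.0617 0.011 ]]
carrier side [[0.4366 0.1605 0.01  ]] scene [[0.4339 0.1529 0.01  ]]
```

```bash
python3 -m inch '[[[0.06,-0.1,0],[0,0,0]],[[0.12,-0.2,0],[0,0,0]],[[0.18,-0.35,0],[0,0,0]],[[0.25,-0.5,0],[0,0,0]],[[0.35,-0.65,0],[0,0,0]],[[0.45,-0.8,0],[0,0,0]],[[0.5,-0.9,0],[0,0,0]],[[0.6,-1,0],[0,0,0]],[[0.6,-1,0],[0,0,0]],[[0.6,-1,0],[0,0,0]]]' 1
python3 -m inch '[[[0.06,-0.1,0],[0,0,0]],[[0.12,-0.2,0],[0,0,0]],[[0.18,-0.35,0],[0,0,0]],[[0.25,-0.5,0],[0,0,0]],[[0.35,-0.65,0],[0,0,0]],[[0.4,-0.8,0],[0,0,0]],[[0.4,-0.9,0],[0,0,0]],[[0.4,-1,0],[0,0,0]],[[0.4,-1,0],[0,0,0]],[[0.4,-1,0],[0,0,0]]]'
python3 -c "
from h import *
o,im=snap('wrist','w1');print(o['clock'],o['position'],o['ft_force'])"
```

```text
clock: 1.15
position: [0.5451, 0.0481, 0.2314]
ee_rot: [0.707, 0.707, 0.0, 0.0]
ft_force: [0.7, 0.7, 0.4]
grip_width: 1.0
grasp_force: 0.0
clock: 2.15
position: [0.4652, 0.0797, 0.2314]
ee_rot: [0.707, 0.707, 0.0, 0.0]
ft_force: [0.4, 0.0, -0.2]
grip_width: 1.0
grasp_force: 0.0
2.15 [0.46515075 0.07970234 0.23144301] [ 0.39046666  0.03176719 -0.21175123]
```

View pics/w1.png

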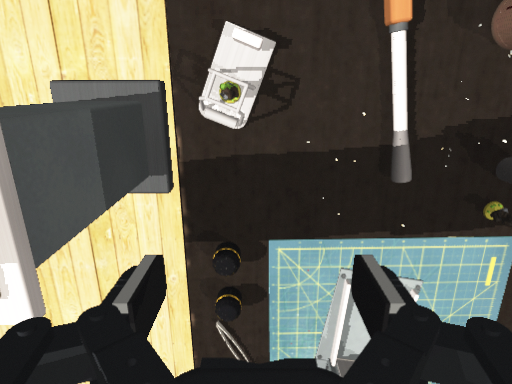

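The wrist view shows the carrier with its nose down-left: rear edge (228,22)–(276,42), tab near (247,38), nose near (222,127). The rod runs from its handle at (398,10) to the tip at (401,180). I'll enlarge the carrier.

```bash
python3 - <<'E'
import cv2
im=cv2.imread('pics/w1.png')[10:140,185:295]
cv2.imwrite('pics/w1c.png',cv2.resize(im,None,fx=4.5,fy=4.5,interpolation=cv2.INTER_CUBIC))
E
```

```text
(no output)
```

View pics/w1c.png

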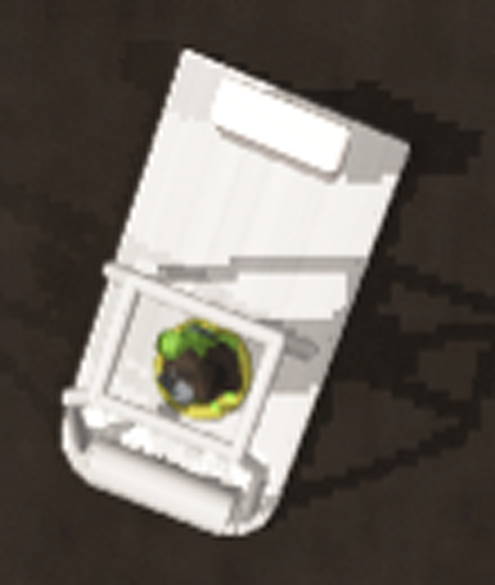

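The crop shows the plate's rear corners at (185,50) and (410,145), its right edge running to (270,510), and the tab top centred near (281,125), all in crop pixels.

```bash
python3 - <<'E'
from h import *
np.set_printoptions(precision=4,suppress=True)
o=np.load('pics/w1.npz')
c=lambda L:[(u/4.5+185-.4,v/4.5+10-.4) for u,v in L]
r=plane('wrist',c([(185,50),(410,145),(275,495)]),.005,o); print(r, np.linalg.norm(r[1]-r[0]))
e=r[1]-r[0]; print('yaw from rear edge',np.degrees(np.arctan2(e[1],e[0]))-90)
e=r[2]-r[1]; print('yaw side',np.degrees(np.arctan2(e[1],e[0])))
t=plane('wrist',c([(222,78),(350,128),(335,174),(213,122)]),.030,o); print(t,t.mean(0),np.linalg.norm(t[1]-t[0]),np.linalg.norm(t[2]-t[1]))
y=np.radians(-110); print('origin from rear',r[:2].mean(0)+50e-3*np.array([np.cos(y),np.sin(y),0]),'tab from rear',r[:2].mean(0)+10e-3*np.array([np.cos(y),np.sin(y),0]))
E
```

```text
[[0.4317 0.224  0.005 ]
 [0.4832 0.2041 0.005 ]
 [0.4509 0.1246 0.005 ]] 0.05523854892659932
yaw from rear edge -111.10685677228082
yaw side -112.13424494853848
[[0.4416 0.2143 0.03  ]
 [0.469  0.2045 0.03  ]
 [0.4658 0.1954 0.03  ]
 [0.4395 0.2057 0.03  ]] [0.454 0.205 0.03 ] 0.029046473779444245 0.009682210087545672
origin from rear [0.4403 0.1671 0.005 ] tab from rear [0.454  0.2047 0.005 ]
```

```bash
python3 -m inch '[[[0.1,-0.02,0.1],[0,0,-0.12]],[[0.2,-0.04,0.2],[0,0,-0.25]],[[0.35,-0.06,0.3],[0,0,-0.4]],[[0.5,-0.08,0.45],[0,0,-0.55]],[[0.65,-0.1,0.6],[0,0,-0.7]],[[0.8,-0.12,0.7],[0,0,-0.85]],[[0.9,-0.14,0.8],[0,0,-0.95]],[[1,-0.14,0.9],[0,0,-1]],[[1,-0.14,0.9],[0,0,-1]],[[1,-0.14,0.9],[0,0,-1]]]' 0.4 
cat >> h.py <<'E'
def go(P,yaw_y):
    "shares for target TCP P with tool y axis at world yaw (deg), tool down; units 0.08 m, 45 deg"
    o=manip.get_obs(); M=R.from_quat(o['ee_rot']).as_matrix(); y=np.radians(yaw_y)
    Y=np.array([np.cos(y),np.sin(y),0]); Z=np.array([0,0,-1.]); T=np.c_[np.cross(Y,Z),Y,Z]
    print(o['clock'],o['position'],'shift',(M.T@(np.array(P)-o['position'])/.08).round(3),'turn',(R.from_matrix(M.T@T).as_rotvec()/np.radians(45)).round(3),'F',o['ft_force'].round(1),'j',o['joint_pos'].round(2))
E
python3 -c "
from h import *
go([.454,.205,.09],68.7)"
```

```text
clock: 3.2
position: [0.4541, 0.1598, 0.1593]
ee_rot: [0.384, 0.924, -0.0, -0.0]
ft_force: [0.9, -0.1, -0.8]
grip_width: 0.397
grasp_force: 0.0
3.2 [0.45405492 0.15977322 0.15930852] shift [0.401 0.399 0.866] turn [-0.    -0.    -0.529] F [ 0.9 -0.1 -0.8] j [-0.19  0.09 -0.25  1.91  0.02  1.15  0.33]
```

```bash
python3 -m inch '[[[0.1,0.1,0.1],[0,0,-0.1]],[[0.2,0.2,0.2],[0,0,-0.2]],[[0.3,0.3,0.35],[0,0,-0.3]],[[0.4,0.4,0.5],[0,0,-0.4]],[[0.4,0.4,0.65],[0,0,-0.53]],[[0.4,0.4,0.75],[0,0,-0.53]],[[0.4,0.4,0.87],[0,0,-0.53]],[[0.4,0.4,0.87],[0,0,-0.53]],[[0.4,0.4,0.87],[0,0,-0.53]],[[0.4,0.4,0.87],[0,0,-0.53]]]'
python3 -c "
from h import *
go([.454,.205,.008],68.7)
o,im=snap('wrist','w2')"
```

```text
clock: 4.2
position: [0.4542, 0.2053, 0.0903]
ee_rot: [0.184, 0.983, 0.0, 0.0]
ft_force: [0.3, -0.3, 0.8]
grip_width: 0.398
grasp_force: 0.0
4.2 [0.45422247 0.20527116 0.09030249] shift [ 0.002 -0.005  1.029] turn [0.001 0.001 0.002] F [ 0.3 -0.3  0.8] j [-0.23  0.21 -0.31  1.94  0.07  1.    0.62]
```

View pics/w2.png

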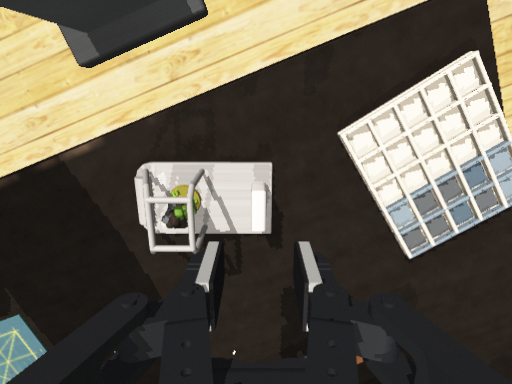

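The tab at column 258 lies midway between the pads (about 215 and 305), and the plate is square to the image. I'll descend and grip.

```bash
python3 -m inch '[[[0,0,0.12],[0,0,0]],[[0,0,0.25],[0,0,0]],[[0,0,0.4],[0,0,0]],[[0,0,0.55],[0,0,0]],[[0,0,0.7],[0,0,0]],[[0,0,0.85],[0,0,0]],[[0,0,0.93],[0,0,0]],[[0,0,1],[0,0,0]],[[0,0,1],[0,0,0]],[[0,0,1],[0,0,0]]]'
python3 -m inch '[[[0,0,0.02],[0,0,0]],[[0,0,0.02],[0,0,0]],[[0,0,0.02],[0,0,0]],[[0,0,0.02],[0,0,0]],[[0,0,0.02],[0,0,0]],[[0,0,0.02],[0,0,0]],[[0,0,0.02],[0,0,0]],[[0,0,0],[0,0,0]],[[0,0,-0.1],[0,0,0]],[[0,0,-0.2],[0,0,0]]]' 0 80
python3 -c "
from h import *
go([.454,.205,.09],78.7)"
```

```text
clock: 5.25
position: [0.4541, 0.2054, 0.0098]
ee_rot: [0.184, 0.983, 0.0, 0.0]
ft_force: [0.8, -0.0, -0.4]
grip_width: 0.401
grasp_force: 0.0
clock: 6.25
position: [0.4535, 0.2051, 0.026]
ee_rot: [0.184, 0.983, -0.0, -0.0]
ft_force: [0.5, 0.4, -4.3]
grip_width: 0.094
grasp_force: 78.3
6.25 [0.45351394 0.20508893 0.02601179] shift [-0.006  0.001 -0.8  ] turn [-0.001 -0.001 -0.219] F [ 0.5  0.4 -4.3] j [-0.25  0.3  -0.3   1.99  0.11  0.87  0.59]
```

```bash
python3 -m inch '[[[0,0,-0.1],[0,0,0]],[[0,0,-0.2],[0,0,0]],[[-0.1,-0.08,-0.3],[0,0,0]],[[-0.2,-0.16,-0.4],[0,0,0]],[[-0.3,-0.25,-0.5],[0,0,0]],[[-0.45,-0.4,-0.6],[0,0,0]],[[-0.6,-0.5,-0.65],[0,0,0]],[[-0.72,-0.6,-0.65],[0,0,0]],[[-0.84,-0.7,-0.65],[0,0,0]],[[-0.95,-0.8,-0.65],[0,0,0]]]'
python3 -m inch '[[[-0.1,-0.08,0],[0,0,0]],[[-0.2,-0.16,0],[0,0,0]],[[-0.3,-0.25,0],[0,0,0]],[[-0.4,-0.33,0],[0,0,0]],[[-0.5,-0.42,0],[0,0,0]],[[-0.6,-0.5,0],[0,0,0]],[[-0.7,-0.58,0],[0,0,0]],[[-0.8,-0.66,0],[0,0,0]],[[-0.9,-0.75,0],[0,0,0]],[[-1,-0.83,0],[0,0,0]]]'
python3 - <<'E'
from h import *
go([.621,-.10,.076],78.7)
im=cv2.imread('pics/wrist0.png')[200:330,190:325]
cv2.imwrite('pics/w0c.png',cv2.resize(im,None,fx=4.5,fy=4.5,interpolation=cv2.INTER_CUBIC))
E
```

```text
clock: 7.25
position: [0.5019, 0.1171, 0.0775]
ee_rot: [0.184, 0.983, -0.0, -0.0]
ft_force: [-1.0, -0.2, -4.1]
grip_width: 0.101
grasp_force: 78.2
clock: 8.25
position: [0.5527, 0.0265, 0.0777]
ee_rot: [0.184, 0.983, -0.0, 0.0]
ft_force: [-0.2, -0.4, -4.1]
grip_width: 0.098
grasp_force: 78.2
8.25 [0.55266454 0.0265012  0.0777174 ] shift [-1.367 -1.166  0.022] turn [-0.     0.    -0.219] F [-0.2 -0.4 -4.1] j [ 0.02  0.32 -0.18  1.82  0.07  1.01  1.02]
```

View pics/w0c.png

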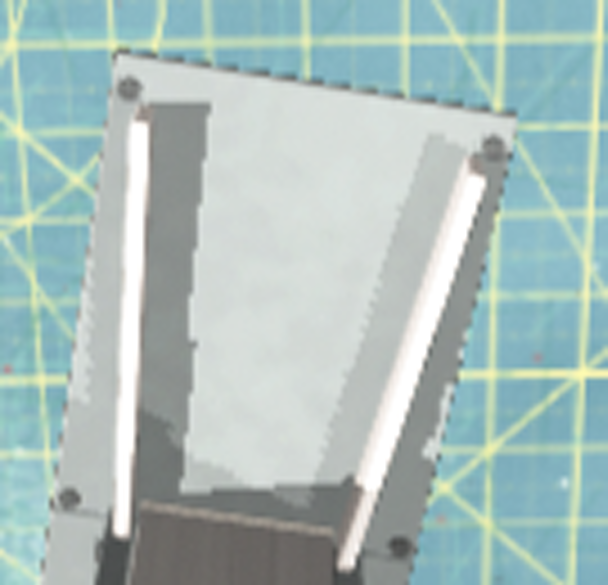

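The crop shows the plate's front corners at (113,55) and (517,115), its side edges down to (45,555) and (412,560), and the flap's top edge from (140,505) to (338,535).

```bash
python3 - <<'E'
from h import *
np.set_printoptions(precision=4,suppress=True)
o={'position':np.array([.624613,0,.230507]),'ee_rot':np.array([.7071009,.7071123,-.000543,-.0005005])}
c=lambda L:[(u/4.5+190-.4,v/4.5+200-.4) for u,v in L]
A,B,C,D=plane('wrist',c([(113,55),(517,115),(45,555),(412,560)]),.0065,o)[:,:2]
a=lambda d:np.degrees(np.arctan2(d[1],d[0]))
print(A,B,np.linalg.norm(B-A),'front',a(B-A)-90,'left',a(C-A),'right',a(D-B))
F=plane('wrist',c([(140,505),(338,535)]),.0865,o)[:,:2]; print('flap',F,np.linalg.norm(F[1]-F[0]),a(F[1]-F[0])-90)
G=plane('wrist',c([(148,118),(463,170)]),.0205,o)[:,:2]; print('guide ends',G,np.linalg.norm(G[1]-G[0]))
print('axis',a(F.mean(0)-(A+B)/2),np.linalg.norm(F.mean(0)-(A+B)/2), 'mids',(A+B)/2,G.mean(0),F.mean(0))
E
```

```text
[ 0.5709 -0.0646] [ 0.6809 -0.0823] 0.11140168271902362 front -99.13064711809847 left -99.65231973724005 right -99.80506465363108
flap [[ 0.5841 -0.1472]
 [ 0.6309 -0.1557]] 0.04759287298053184 -100.33002736800357
guide ends [[ 0.5815 -0.0769]
 [ 0.6651 -0.0921]] 0.08496827827044652
axis -103.30768634789453 0.08017460723873142 mids [ 0.6259 -0.0734] [ 0.6233 -0.0845] [ 0.6075 -0.1514]
```

```bash
python3 -m inch '[[[-0.1,-0.08,0],[0,0,-0.05]],[[-0.2,-0.16,0],[0,0,-0.1]],[[-0.3,-0.25,0],[0,0,-0.15]],[[-0.4,-0.33,0],[0,0,-0.2]],[[-0.5,-0.42,0],[0,0,-0.25]],[[-0.6,-0.5,0],[0,0,-0.26]],[[-0.7,-0.58,0],[0,0,-0.26]],[[-0.8,-0.66,0],[0,0,-0.26]],[[-0.9,-0.75,0],[0,0,-0.26]],[[-1,-0.83,0],[0,0,-0.26]]]'
python3 - <<'E'
from h import *
np.set_printoptions(precision=4,suppress=True)
o={'position':np.array([.624613,0,.230507]),'ee_rot':np.array([.7071009,.7071123,-.000543,-.0005005])}
c=lambda L:[(u/4.5+190-.4,v/4.5+200-.4) for u,v in L]
F=plane('wrist',c([(140,505),(338,535)]),.0075,o)[:,:2]; M=np.array([.6259,-.0734]); d=F.mean(0)-M
print(F,np.linalg.norm(F[1]-F[0]),'axis',np.degrees(np.arctan2(d[1],d[0])),np.linalg.norm(d))
go([.6217,-.098,.077],80.3); go([.6217,-.098,.0165],80.3)
E
```

```text
clock: 9.25
position: [0.6033, -0.0643, 0.0777]
ee_rot: [0.083, 0.997, -0.0, -0.0]
ft_force: [-0.3, -0.7, -3.7]
grip_width: 0.098
grasp_force: 78.2
[[ 0.573  -0.2095]
 [ 0.6326 -0.2204]] 0.06064077882147606 axis -99.26656785223514 0.14344735395249683
9.25 [ 0.6033 -0.0643  0.0777] shift [-0.296 -0.377  0.009] turn [-0.     0.     0.005] F [-0.3 -0.7 -3.7] j [ 0.16  0.42 -0.16  1.67  0.07  1.05  1.38]
9.25 [ 0.6033 -0.0643  0.0777] shift [-0.296 -0.377  0.765] turn [-0.     0.     0.005] F [-0.3 -0.7 -3.7] j [ 0.16  0.42 -0.16  1.67  0.07  1.05  1.38]
```

```bash
python3 -m inch '[[[-0.06,-0.08,0],[0,0,0]],[[-0.12,-0.16,0],[0,0,0]],[[-0.18,-0.24,0],[0,0,0]],[[-0.25,-0.32,0],[0,0,0]],[[-0.3,-0.38,0.1],[0,0,0]],[[-0.3,-0.38,0.2],[0,0,0]],[[-0.3,-0.38,0.3],[0,0,0]],[[-0.3,-0.38,0.4],[0,0,0]],[[-0.3,-0.38,0.45],[0,0,0]],[[-0.3,-0.38,0.5],[0,0,0]]]'
python3 - <<'E'
from h import *
snap('side','s1'); snap('scene','c1')
go([.6217,-.098,.0165],80.3)
a=cv2.imread('pics/s1.png')[105:215,195:295]; b=cv2.imread('pics/c1.png')[190:300,230:330]
cv2.imwrite('pics/m1.png',cv2.resize(np.hstack([a,b]),None,fx=4,fy=4,interpolation=cv2.INTER_CUBIC))
E
```

```text
clock: 10.25
position: [0.6215, -0.097, 0.0372]
ee_rot: [0.082, 0.997, 0.0, -0.0]
ft_force: [-0.3, -0.7, -4.5]
grip_width: 0.095
grasp_force: 78.1
10.35 [ 0.62131292 -0.09715825  0.03718587] shift [-0.007 -0.01   0.259] turn [ 0.    -0.001  0.006] F [-0.9 -0.3 -3.9] j [ 0.19  0.51 -0.14  1.64  0.08  1.    1.43]
```

View pics/m1.png

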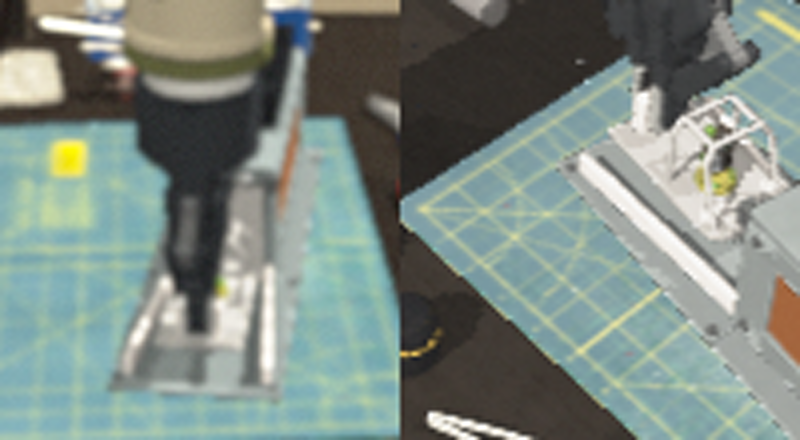

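The side crop (left) shows the carrier between the guides and parallel to them, and the scene crop (right) shows it just ahead of the guide ends. I'll lower it and release.

```bash
python3 -m inch '[[[0,-0.01,0.05],[0,0,0]],[[0,-0.01,0.1],[0,0,0]],[[0,-0.01,0.14],[0,0,0]],[[0,-0.01,0.18],[0,0,0]],[[0,-0.01,0.21],[0,0,0]],[[0,-0.01,0.23],[0,0,0]],[[0,-0.01,0.25],[0,0,0]],[[0,-0.01,0.26],[0,0,0]],[[0,-0.01,0.27],[0,0,0]],[[0,-0.01,0.27],[0,0,0]]]'

```

```text
clock: 11.35
position: [0.6215, -0.0981, 0.0161]
ee_rot: [0.082, 0.997, 0.0, 0.0]
ft_force: [0.4, 0.4, -4.2]
grip_width: 0.098
grasp_force: 78.3
```

```bash
python3 -m inch '[[[0,0,0.005],[0,0,0]],[[0,0,0.01],[0,0,0]],[[0,0,0.015],[0,0,0]],[[0,0,0.02],[0,0,0]],[[0,0,0.02],[0,0,0]],[[0,0,0.02],[0,0,0]],[[0,0,0.02],[0,0,0]],[[0,0,0.02],[0,0,0]],[[0,0,0.02],[0,0,0]],[[0,0,0.02],[0,0,0]]]'
python3 -m inch '[[[0,0,0],[0,0,0]],[[0,0,0],[0,0,0]],[[0,0,0],[0,0,0]],[[0,0,0],[0,0,0]],[[0,0,-0.1],[0,0,0]],[[0,0,-0.25],[0,0,0]],[[0,0,-0.45],[0,0,0]],[[0,0,-0.65],[0,0,0]],[[0,0,-0.85],[0,0,0]],[[0,0,-1],[0,0,0]]]' 0.4

```

```text
clock: 12.35
position: [0.6216, -0.0981, 0.0148]
ee_rot: [0.082, 0.997, 0.0, 0.0]
ft_force: [-1.2, 1.1, 2.0]
grip_width: 0.098
grasp_force: 79.1
clock: 13.35
position: [0.6221, -0.0983, 0.0969]
ee_rot: [0.082, 0.997, -0.0, 0.001]
ft_force: [0.4, -0.4, 0.1]
grip_width: 0.399
grasp_force: 0.0
```

```bash
python3 -m inch '[[[0.02,0.1,-0.05],[0,0,0.1]],[[0.04,0.2,-0.1],[0,0,0.2]],[[0.06,0.3,-0.2],[0,0,0.3]],[[0.08,0.4,-0.3],[0,0,0.4]],[[0.1,0.5,-0.4],[0,0,0.5]],[[0.12,0.6,-0.5],[0,0,0.6]],[[0.14,0.7,-0.6],[0,0,0.7]],[[0.16,0.8,-0.7],[0,0,0.8]],[[0.18,0.9,-0.7],[0,0,0.9]],[[0.2,1,-0.7],[0,0,0.95]]]' 0.6
python3 - <<'E'
from h import *
np.set_printoptions(precision=4,suppress=True)
go([.613,.14,.16],8)
o=np.load('pics/w1.npz')
im=o['im'].astype(int); 
print('w1 tip, joint',plane('wrist',[(401,182)],.011,o),plane('wrist',[(398.5,23)],.018,o))
for n in ['side','scene']:
    im=cv2.imread(f'pics/{n}0.png'); h=cv2.cvtColor(im,cv2.COLOR_BGR2HSV)
    m=cv2.inRange(h,(5,120,100),(20,255,255)); 
    b=np.zeros_like(m); 
    if n=='side': b[270:330,240:285]=1
    else: b[145:180,185:222]=1
    ys,xs=np.nonzero(m*b); print(n,len(xs),xs.mean(),ys.mean(),plane(n,[(xs.mean(),ys.mean())],.015))
E
```

```text
clock: 14.35
position: [0.6189, -0.0162, 0.1516]
ee_rot: [0.441, 0.897, 0.0, 0.0]
ft_force: [0.4, 0.7, -0.5]
grip_width: 0.6
grasp_force: 0.0
14.35 [ 0.6189 -0.0162  0.1516] shift [ 1.592  1.133 -0.105] turn [0.001 0.    0.658] F [ 0.4  0.7 -0.5] j [-0.01  0.37 -0.05  1.58  0.02  1.19  0.59]
w1 tip, joint [[0.6319 0.0536 0.011 ]] [[0.6042 0.2199 0.018 ]]
side 507 262.71992110453647 299.87179487179486 [[0.6007 0.2578 0.015 ]]
scene 173 201.29479768786126 163.635838150289 [[0.5986 0.253  0.015 ]]
```

```bash
python3 -m inch '[[[0.1,0.07,0],[0,0,0.1]],[[0.2,0.14,0],[0,0,0.2]],[[0.3,0.21,0],[0,0,0.3]],[[0.4,0.28,0],[0,0,0.4]],[[0.5,0.35,0],[0,0,0.5]],[[0.6,0.42,0],[0,0,0.6]],[[0.7,0.5,0],[0,0,0.63]],[[0.8,0.57,0],[0,0,0.63]],[[0.9,0.64,0],[0,0,0.63]],[[1,0.7,0],[0,0,0.63]]]' 0.6
python3 - <<'E'
from h import *
go([.5995,.2525,.08],9.5)
E
```

```text
clock: 15.35
position: [0.614, 0.0817, 0.1508]
ee_rot: [0.646, 0.763, 0.0, 0.0]
ft_force: [-0.3, 0.1, -0.3]
grip_width: 0.602
grasp_force: 0.0
15.35 [0.6140091  0.08165418 0.15075848] shift [2.136 0.173 0.885] turn [ 0. -0. -0.] F [-0.3  0.1 -0.3] j [-0.19  0.37 -0.02  1.58  0.01  1.19 -0.05]
```

```bash
python3 -m inch '[[[0.1,0.01,0],[0,0,0]],[[0.2,0.02,0],[0,0,0]],[[0.3,0.03,0],[0,0,0]],[[0.4,0.04,0],[0,0,0]],[[0.5,0.05,0],[0,0,0]],[[0.6,0.06,0],[0,0,0]],[[0.7,0.07,0],[0,0,0]],[[0.8,0.08,0],[0,0,0]],[[0.9,0.09,0],[0,0,0]],[[1,0.09,0],[0,0,0]]]'
python3 - <<'E'
from h import *
np.set_printoptions(precision=4,suppress=True)
o,im=snap('wrist','w3')
hsv=cv2.cvtColor(im,cv2.COLOR_RGB2HSV); m=cv2.inRange(hsv,(5,120,100),(20,255,255))
cs=cv2.findContours(m,cv2.RETR_EXTERNAL,cv2.CHAIN_APPROX_NONE)[0]
for c in sorted(cs,key=cv2.contourArea)[-3:]:
    r=cv2.minAreaRect(c); b=cv2.boxPoints(r); print(cv2.contourArea(c),b.round(0).tolist()); print(plane('wrist',b,.022,o))
go([.5995,.2525,.08],9.5)
E
```

```text
clock: 16.35
position: [0.608, 0.1617, 0.1505]
ee_rot: [0.646, 0.763, 0.0, 0.0]
ft_force: [0.8, -0.5, 0.6]
grip_width: 0.599
grasp_force: 0.0
1.0 [[436.0, 172.0], [437.0, 172.0], [437.0, 173.0], [436.0, 173.0]]
[[0.7581 0.1965 0.022 ]
 [0.759  0.1966 0.022 ]
 [0.7593 0.1957 0.022 ]
 [0.7584 0.1956 0.022 ]]
1209.0 [[409.0, 156.0], [437.0, 96.0], [468.0, 110.0], [441.0, 171.0]]
[[0.7311 0.2058 0.022 ]
 [0.7377 0.2573 0.022 ]
 [0.7671 0.2509 0.022 ]
 [0.7622 0.1983 0.022 ]]
2473.5 [[255.0, 21.0], [283.0, 21.0], [283.0, 114.0], [255.0, 114.0]]
[[0.5844 0.2867 0.022 ]
 [0.6053 0.2901 0.022 ]
 [0.618  0.2229 0.022 ]
 [0.5954 0.2191 0.022 ]]
16.4 [0.6075 0.1635 0.1505] shift [1.112 0.086 0.882] turn [-0.    -0.001  0.001] F [-0.4  2.2  0.1] j [-0.29  0.39 -0.06  1.55  0.02  1.2  -0.18]
```

View pics/w3.png

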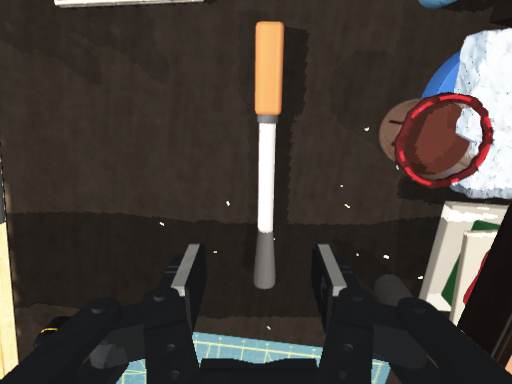

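The handle covers (255–283, 21–114), upright in the image between the open fingers, and the tip is at (264,288).

```bash
python3 - <<'E'
from h import *
o=np.load('pics/w3.npz')
t=plane('wrist',[(264,288)],.011,o)[0]; h=plane('wrist',[(269,67.5)],.022,o)[0]; d=(t-h)[:2]
print(t,h,np.linalg.norm(d),np.degrees(np.arctan2(d[1],d[0])))
yw=np.degrees(np.arctan2(d[1],d[0]))+90
go([.6008,.2545,.08],yw)
E
python3 -m inch '[[[0.1,0.01,0.05],[0,0,0]],[[0.2,0.02,0.1],[0,0,0]],[[0.3,0.03,0.15],[0,0,0]],[[0.4,0.04,0.25],[0,0,0]],[[0.5,0.05,0.35],[0,0,0]],[[0.6,0.06,0.45],[0,0,0]],[[0.7,0.07,0.55],[0,0,0]],[[0.8,0.08,0.65],[0,0,0]],[[0.9,0.09,0.75],[0,0,0]],[[1,0.1,0.88],[0,0,0]]]'
python3 - <<'E'
from h import *
go([.6008,.2545,.003],9.5)
E
```

```text
[0.63210241 0.04937203 0.011     ] [0.60054552 0.2560595  0.022     ] 0.20908263174546238 -81.31916109964794
16.4 [0.60747974 0.16353898 0.15049938] shift [1.134 0.106 0.882] turn [-0.    -0.001  0.019] F [-0.4  2.2  0.1] j [-0.29  0.39 -0.06  1.55  0.02  1.2  -0.18]
clock: 17.4
position: [0.6029, 0.242, 0.0797]
ee_rot: [0.646, 0.763, 0.0, 0.0]
ft_force: [0.1, 0.4, -0.9]
grip_width: 0.604
grasp_force: 0.0
17.4 [0.60294517 0.24202746 0.07967532] shift [ 0.158 -0.001  0.958] turn [ 0.001 -0.    -0.001] F [ 0.1  0.4 -0.9] j [-0.39  0.5  -0.08  1.55  0.04  1.09 -0.32]
```

```bash
python3 -m inch '[[[0.04,0,0.1],[0,0,0]],[[0.08,0,0.2],[0,0,0]],[[0.12,0,0.35],[0,0,0]],[[0.16,0,0.5],[0,0,0]],[[0.16,0,0.65],[0,0,0]],[[0.16,0,0.75],[0,0,0]],[[0.16,0,0.85],[0,0,0]],[[0.16,0,0.91],[0,0,0]],[[0.16,0,0.95],[0,0,0]],[[0.16,0,0.95],[0,0,0]]]'
python3 -m inch '[[[0,0,0],[0,0,0]],[[0,0,0],[0,0,0]],[[0,0,0],[0,0,0]],[[0,0,0],[0,0,0]],[[0,0,0],[0,0,0]],[[0,0,0],[0,0,0]],[[0,0,0],[0,0,0]],[[0,0,-0.1],[0,0,0]],[[0,0,-0.2],[0,0,0]],[[0,0,-0.3],[0,0,0]]]' 0 80
python3 - <<'E'
from h import *
np.set_printoptions(precision=4,suppress=True)
e=np.radians(-99.6); d=np.array([np.cos(e),np.sin(e)]); M=np.array([.6259,-.0734])
P=M+d*(145-125-200-15-145+145)*1e-3*1.0
# handle at box x = -125-15-200 = -340 ; M is x=-145
P=M+d*(-340+145)*1e-3; print(P); go([*P,.06],-9.6)
E
```

```text
clock: 18.4
position: [0.6006, 0.2538, 0.0039]
ee_rot: [0.646, 0.763, -0.0, -0.0]
ft_force: [-0.1, 0.3, 0.4]
grip_width: 0.601
grasp_force: 0.0
clock: 19.4
position: [0.6006, 0.2539, 0.0288]
ee_rot: [0.646, 0.763, -0.0, -0.0]
ft_force: [0.1, 0.6, -1.2]
grip_width: 0.237
grasp_force: 79.5
[0.6584 0.1189]
19.4 [0.6006 0.2539 0.0288] shift [-1.783  0.436 -0.39 ] turn [-0.     0.     0.423] F [ 0.1  0.6 -1.2] j [-0.41  0.56 -0.08  1.58  0.05  1.   -0.34]
```

```bash
python3 -m inch '[[[-0.05,0.02,-0.1],[0,0,0.05]],[[-0.15,0.04,-0.2],[0,0,0.1]],[[-0.25,0.08,-0.3],[0,0,0.15]],[[-0.35,0.12,-0.39],[0,0,0.2]],[[-0.45,0.16,-0.39],[0,0,0.25]],[[-0.55,0.2,-0.39],[0,0,0.3]],[[-0.65,0.24,-0.39],[0,0,0.35]],[[-0.75,0.28,-0.39],[0,0,0.4]],[[-0.85,0.32,-0.39],[0,0,0.42]],[[-0.95,0.36,-0.39],[0,0,0.42]]]'
python3 - <<'E'
from h import *
go([.6584,.1189,.0195],-9.6)
E
```

```text
clock: 20.4
position: [0.6418, 0.183, 0.0591]
ee_rot: [0.763, 0.646, -0.0, 0.0]
ft_force: [-0.1, 0.0, -0.1]
grip_width: 0.235
grasp_force: 79.4
20.4 [0.64181927 0.18303851 0.05911174] shift [-0.757  0.337  0.495] turn [-0.     0.     0.003] F [-0.1  0.  -0.1] j [-0.35  0.56  0.    1.52 -0.    1.07 -0.51]
```

```bash
python3 -m inch '[[[-0.1,0.05,0],[0,0,0]],[[-0.2,0.1,0],[0,0,0]],[[-0.3,0.15,0.05],[0,0,0]],[[-0.4,0.2,0.1],[0,0,0]],[[-0.5,0.25,0.2],[0,0,0]],[[-0.6,0.3,0.3],[0,0,0]],[[-0.7,0.34,0.4],[0,0,0]],[[-0.75,0.34,0.45],[0,0,0]],[[-0.75,0.34,0.5],[0,0,0]],[[-0.75,0.34,0.5],[0,0,0]]]'
python3 - <<'E'
from h import *
go([.6584,.1189,.0195],-9.6)
o,im=snap('wrist','w4'); snap('side','s2')
a=cv2.imread('pics/w4.png')[150:,130:400]; b=cv2.imread('pics/s2.png')[110:260,200:325]
b=cv2.resize(b,None,fx=3,fy=3,interpolation=cv2.INTER_CUBIC); a=cv2.resize(a,None,fx=1.5,fy=450/234,interpolation=cv2.INTER_CUBIC)
cv2.imwrite('pics/m2.png',np.hstack([a,b])); print(a.shape,b.shape)
E
```

```text
clock: 21.4
position: [0.6581, 0.1204, 0.0187]
ee_rot: [0.763, 0.647, -0.0, -0.0]
ft_force: [0.6, 0.4, -1.1]
grip_width: 0.233
grasp_force: 79.4
21.4 [0.65808802 0.12040184 0.01872226] shift [-0.018  0.007 -0.01 ] turn [-0.001 -0.     0.004] F [ 0.6  0.4 -1.1] j [-0.26  0.61  0.02  1.54 -0.01  1.   -0.41]
(450, 405, 3) (450, 375, 3)
```

View pics/m2.png

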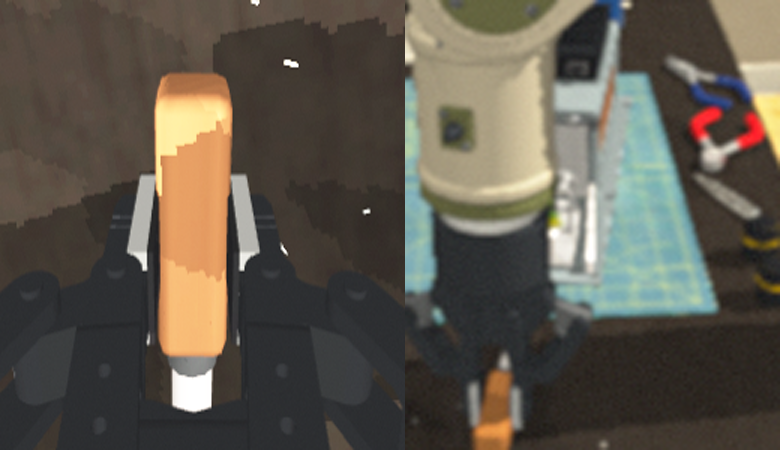

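The left half shows the handle straight between the pads with the bar below it. In the right half (side view) the rod lies in line with the channel. I'll push now.

```bash
python3 -m inch '[[[-0.06,0,0],[0,0,0]],[[-0.12,0,0],[0,0,0]],[[-0.18,0,0],[0,0,0]],[[-0.22,0,0],[0,0,0]],[[-0.28,0,0],[0,0,0]],[[-0.34,0,0],[0,0,0]],[[-0.4,0,0],[0,0,0]],[[-0.46,0,0],[0,0,0]],[[-0.52,0,0],[0,0,0]],[[-0.55,0,0],[0,0,0]]]'
cat >> h.py <<'E'
def st():
    o=manip.get_obs(); e=np.radians(-99.6); d=np.array([np.cos(e),np.sin(e)]); q=o['position'][:2]-np.array([.6259,-.0734])
    s=1e3*q@d-145; n=1e3*(q@np.array([-d[1],d[0]]))
    print('t %.2f handle x %.1f lat %.1f z %.1f nose est %.1f along F %.1f lat F %.1f Fz %.1f'%(o['clock'],s,n,o['position'][2]*1e3,s+295,o['ft_force'][:2]@d,o['ft_force'][:2]@np.array([-d[1],d[0]]),o['ft_force'][2]))
E
python3 -c "
from h import *
st()"
```

```text
clock: 22.5
position: [0.6513, 0.076, 0.0194]
ee_rot: [0.763, 0.646, 0.0, 0.0]
ft_force: [0.5, 3.1, -0.5]
grip_width: 0.233
grasp_force: 79.4
t 22.50 handle x -296.6 lat 0.1 z 19.4 nose est -1.6 along F -3.2 lat F -0.1 Fz -0.5
```

```bash
python3 -m inch '[[[-0.05,0,0],[0,0,0]],[[-0.1,0,0],[0,0,0]],[[-0.15,0,0],[0,0,0]],[[-0.2,0,0],[0,0,0]],[[-0.26,0,0],[0,0,0]],[[-0.32,0,0],[0,0,0]],[[-0.38,0,0],[0,0,0]],[[-0.44,0,0],[0,0,0]],[[-0.5,0,0],[0,0,0]],[[-0.55,0,0],[0,0,0]]]'
python3 -c "
from h import *
st()"
```

```text
clock: 23.5
position: [0.6441, 0.0336, 0.0194]
ee_rot: [0.763, 0.647, 0.0, -0.0]
ft_force: [1.2, 6.4, -1.5]
grip_width: 0.237
grasp_force: 79.4
t 23.50 handle x -253.5 lat 0.1 z 19.4 nose est 41.5 along F -6.5 lat F 0.1 Fz -1.5
```

```bash
python3 -m inch '[[[-0.08,0,0],[0,0,0]],[[-0.16,0,0],[0,0,0]],[[-0.24,0,0],[0,0,0]],[[-0.32,0,0],[0,0,0]],[[-0.4,0,0],[0,0,0]],[[-0.48,0,0],[0,0,0]],[[-0.55,0,0],[0,0,0]],[[-0.6,0,0],[0,0,0]],[[-0.65,0,0],[0,0,0]],[[-0.7,0,0],[0,0,0]]]'
python3 -c "
from h import *
st()"
python3 -m inch '[[[-0.05,0,0],[0,0,0]],[[-0.1,0,0],[0,0,0]],[[-0.15,0,0],[0,0,0]],[[-0.2,0,0],[0,0,0]],[[-0.25,0,0],[0,0,0]],[[-0.3,0,0],[0,0,0]],[[-0.35,0,0],[0,0,0]],[[-0.4,0,0],[0,0,0]],[[-0.43,0,0],[0,0,0]],[[-0.45,0,0],[0,0,0]]]'
python3 -c "
from h import *
st()"
```

```text
clock: 24.5
position: [0.6348, -0.0224, 0.0193]
ee_rot: [0.763, 0.646, -0.0, 0.0]
ft_force: [0.7, 3.3, -1.4]
grip_width: 0.236
grasp_force: 79.5
t 24.50 handle x -196.7 lat 0.3 z 19.3 nose est 98.3 along F -3.4 lat F 0.2 Fz -1.4
clock: 25.5
position: [0.629, -0.0578, 0.0194]
ee_rot: [0.763, 0.646, 0.0, 0.0]
ft_force: [-0.3, 3.7, -1.7]
grip_width: 0.236
grasp_force: 79.5
t 25.50 handle x -160.9 lat 0.4 z 19.4 nose est 134.1 along F -3.6 lat F -0.9 Fz -1.7
```

```bash
python3 -m inch '[[[-0.03,0,0],[0,0,0]],[[-0.06,0,0],[0,0,0]],[[-0.08,0,0],[0,0,0]],[[-0.1,0,0],[0,0,0]],[[-0.12,0,0],[0,0,0]],[[-0.13,0,0],[0,0,0]],[[-0.14,0,0],[0,0,0]],[[-0.15,0,0],[0,0,0]],[[-0.155,0,0],[0,0,0]],[[-0.16,0,0],[0,0,0]]]'
python3 -c "
from h import *
st()"
python3 -m inch '[[[-0.004,0,0],[0,0,0]],[[-0.008,0,0],[0,0,0]],[[-0.012,0,0],[0,0,0]],[[-0.016,0,0],[0,0,0]],[[-0.02,0,0],[0,0,0]],[[-0.024,0,0],[0,0,0]],[[-0.028,0,0],[0,0,0]],[[-0.032,0,0],[0,0,0]],[[-0.036,0,0],[0,0,0]],[[-0.04,0,0],[0,0,0]]]'
python3 -c "
from h import *
st()"
```

```text
clock: 26.5
position: [0.6268, -0.0702, 0.0193]
ee_rot: [0.763, 0.646, 0.0, -0.0]
ft_force: [0.7, 3.4, -0.5]
grip_width: 0.233
grasp_force: 79.5
t 26.50 handle x -148.3 lat 0.4 z 19.3 nose est 146.7 along F -3.4 lat F 0.1 Fz -0.5
clock: 27.5
position: [0.6264, -0.0734, 0.0193]
ee_rot: [0.763, 0.646, 0.0, 0.0]
ft_force: [0.7, 3.1, -0.7]
grip_width: 0.235
grasp_force: 79.5
t 27.50 handle x -145.1 lat 0.5 z 19.3 nose est 149.9 along F -3.2 lat F 0.1 Fz -0.7
```

```bash
cat > ok.py <<'E'
from h import *
st(); o=manip.get_obs(); e=np.radians(-99.6)
raise SystemExit(int(-(o['ft_force'][:2]@[np.cos(e),np.sin(e)])>5))
E
python3 -m inch '[[[-0.003,0,0],[0,0,0]],[[-0.006,0,0],[0,0,0]],[[-0.009,0,0],[0,0,0]],[[-0.012,0,0],[0,0,0]],[[-0.015,0,0],[0,0,0]],[[-0.018,0,0],[0,0,0]],[[-0.021,0,0],[0,0,0]],[[-0.024,0,0],[0,0,0]],[[-0.027,0,0],[0,0,0]],[[-0.03,0,0],[0,0,0]]]' >/dev/null && python3 ok.py &&
python3 -m inch '[[[-0.003,0,0],[0,0,0]],[[-0.006,0,0],[0,0,0]],[[-0.009,0,0],[0,0,0]],[[-0.012,0,0],[0,0,0]],[[-0.015,0,0],[0,0,0]],[[-0.018,0,0],[0,0,0]],[[-0.021,0,0],[0,0,0]],[[-0.024,0,0],[0,0,0]],[[-0.027,0,0],[0,0,0]],[[-0.03,0,0],[0,0,0]]]' >/dev/null && python3 ok.py &&
python3 -m inch '[[[-0.003,0,0],[0,0,0]],[[-0.006,0,0],[0,0,0]],[[-0.009,0,0],[0,0,0]],[[-0.012,0,0],[0,0,0]],[[-0.015,0,0],[0,0,0]],[[-0.018,0,0],[0,0,0]],[[-0.021,0,0],[0,0,0]],[[-0.024,0,0],[0,0,0]],[[-0.027,0,0],[0,0,0]],[[-0.03,0,0],[0,0,0]]]' >/dev/null && python3 ok.py &&
python3 -m inch '[[[-0.003,0,0],[0,0,0]],[[-0.006,0,0],[0,0,0]],[[-0.009,0,0],[0,0,0]],[[-0.012,0,0],[0,0,0]],[[-0.015,0,0],[0,0,0]],[[-0.018,0,0],[0,0,0]],[[-0.021,0,0],[0,0,0]],[[-0.024,0,0],[0,0,0]],[[-0.027,0,0],[0,0,0]],[[-0.03,0,0],[0,0,0]]]' >/dev/null && python3 ok.py
```

```text
t 28.50 handle x -142.7 lat 0.4 z 19.3 nose est 152.3 along F -2.8 lat F 0.6 Fz -2.3
t 29.50 handle x -140.3 lat 0.4 z 19.3 nose est 154.7 along F -3.0 lat F -0.3 Fz -1.9
t 30.50 handle x -137.9 lat 0.5 z 19.4 nose est 157.1 along F -3.3 lat F -0.3 Fz -1.0
t 31.50 handle x -135.5 lat 0.5 z 19.3 nose est 159.5 along F -3.1 lat F 0.8 Fz -0.8
```

```bash

python3 -m inch '[[[-0.003,0,0],[0,0,0]],[[-0.006,0,0],[0,0,0]],[[-0.009,0,0],[0,0,0]],[[-0.012,0,0],[0,0,0]],[[-0.015,0,0],[0,0,0]],[[-0.018,0,0],[0,0,0]],[[-0.021,0,0],[0,0,0]],[[-0.024,0,0],[0,0,0]],[[-0.027,0,0],[0,0,0]],[[-0.03,0,0],[0,0,0]]]' >/dev/null && python3 ok.py &&
python3 -m inch '[[[-0.003,0,0],[0,0,0]],[[-0.006,0,0],[0,0,0]],[[-0.009,0,0],[0,0,0]],[[-0.012,0,0],[0,0,0]],[[-0.015,0,0],[0,0,0]],[[-0.018,0,0],[0,0,0]],[[-0.021,0,0],[0,0,0]],[[-0.024,0,0],[0,0,0]],[[-0.027,0,0],[0,0,0]],[[-0.03,0,0],[0,0,0]]]' >/dev/null && python3 ok.py &&
python3 -m inch '[[[-0.003,0,0],[0,0,0]],[[-0.006,0,0],[0,0,0]],[[-0.009,0,0],[0,0,0]],[[-0.012,0,0],[0,0,0]],[[-0.015,0,0],[0,0,0]],[[-0.018,0,0],[0,0,0]],[[-0.021,0,0],[0,0,0]],[[-0.024,0,0],[0,0,0]],[[-0.027,0,0],[0,0,0]],[[-0.03,0,0],[0,0,0]]]' >/dev/null && python3 ok.py &&
python3 -m inch '[[[-0.003,0,0],[0,0,0]],[[-0.006,0,0],[0,0,0]],[[-0.009,0,0],[0,0,0]],[[-0.012,0,0],[0,0,0]],[[-0.015,0,0],[0,0,0]],[[-0.018,0,0],[0,0,0]],[[-0.021,0,0],[0,0,0]],[[-0.024,0,0],[0,0,0]],[[-0.027,0,0],[0,0,0]],[[-0.03,0,0],[0,0,0]]]' >/dev/null && python3 ok.py &&
python3 -m inch '[[[-0.003,0,0],[0,0,0]],[[-0.006,0,0],[0,0,0]],[[-0.009,0,0],[0,0,0]],[[-0.012,0,0],[0,0,0]],[[-0.015,0,0],[0,0,0]],[[-0.018,0,0],[0,0,0]],[[-0.021,0,0],[0,0,0]],[[-0.024,0,0],[0,0,0]],[[-0.027,0,0],[0,0,0]],[[-0.03,0,0],[0,0,0]]]' >/dev/null && python3 ok.py
```

```text
t 32.50 handle x -133.2 lat 0.5 z 19.3 nose est 161.8 along F -4.1 lat F 0.4 Fz -1.9
t 33.50 handle x -130.7 lat 0.5 z 19.3 nose est 164.3 along F -3.6 lat F 0.1 Fz -2.4
t 34.50 handle x -128.3 lat 0.5 z 19.3 nose est 166.7 along F -3.3 lat F 0.7 Fz -2.0
t 35.50 handle x -125.9 lat 0.5 z 19.3 nose est 169.1 along F -3.3 lat F 0.2 Fz -0.4
t 36.50 handle x -123.5 lat 0.5 z 19.3 nose est 171.5 along F -3.2 lat F 0.1 Fz -2.6
```

```bash

python3 -m inch '[[[-0.003,0,0],[0,0,0]],[[-0.006,0,0],[0,0,0]],[[-0.009,0,0],[0,0,0]],[[-0.012,0,0],[0,0,0]],[[-0.015,0,0],[0,0,0]],[[-0.018,0,0],[0,0,0]],[[-0.021,0,0],[0,0,0]],[[-0.024,0,0],[0,0,0]],[[-0.027,0,0],[0,0,0]],[[-0.03,0,0],[0,0,0]]]' >/dev/null && python3 ok.py &&
python3 -m inch '[[[-0.003,0,0],[0,0,0]],[[-0.006,0,0],[0,0,0]],[[-0.009,0,0],[0,0,0]],[[-0.012,0,0],[0,0,0]],[[-0.015,0,0],[0,0,0]],[[-0.018,0,0],[0,0,0]],[[-0.021,0,0],[0,0,0]],[[-0.024,0,0],[0,0,0]],[[-0.027,0,0],[0,0,0]],[[-0.03,0,0],[0,0,0]]]' >/dev/null && python3 ok.py &&
python3 -m inch '[[[-0.003,0,0],[0,0,0]],[[-0.006,0,0],[0,0,0]],[[-0.009,0,0],[0,0,0]],[[-0.012,0,0],[0,0,0]],[[-0.015,0,0],[0,0,0]],[[-0.018,0,0],[0,0,0]],[[-0.021,0,0],[0,0,0]],[[-0.024,0,0],[0,0,0]],[[-0.027,0,0],[0,0,0]],[[-0.03,0,0],[0,0,0]]]' >/dev/null && python3 ok.py &&
python3 -m inch '[[[-0.003,0,0],[0,0,0]],[[-0.006,0,0],[0,0,0]],[[-0.009,0,0],[0,0,0]],[[-0.012,0,0],[0,0,0]],[[-0.015,0,0],[0,0,0]],[[-0.018,0,0],[0,0,0]],[[-0.021,0,0],[0,0,0]],[[-0.024,0,0],[0,0,0]],[[-0.027,0,0],[0,0,0]],[[-0.03,0,0],[0,0,0]]]' >/dev/null && python3 ok.py
```

```text
t 37.50 handle x -121.1 lat 0.5 z 19.3 nose est 173.9 along F -3.3 lat F 0.7 Fz -2.0
t 38.50 handle x -118.7 lat 0.5 z 19.3 nose est 176.3 along F -3.8 lat F -0.2 Fz -2.1
t 39.50 handle x -116.3 lat 0.5 z 19.4 nose est 178.7 along F -3.3 lat F -0.2 Fz -1.9
t 40.50 handle x -113.9 lat 0.5 z 19.3 nose est 181.1 along F -2.9 lat F -0.7 Fz -1.7
```

```bash

python3 -m inch '[[[-0.003,0,0],[0,0,0]],[[-0.006,0,0],[0,0,0]],[[-0.009,0,0],[0,0,0]],[[-0.012,0,0],[0,0,0]],[[-0.015,0,0],[0,0,0]],[[-0.018,0,0],[0,0,0]],[[-0.021,0,0],[0,0,0]],[[-0.024,0,0],[0,0,0]],[[-0.027,0,0],[0,0,0]],[[-0.03,0,0],[0,0,0]]]' >/dev/null && python3 ok.py &&
python3 -m inch '[[[-0.003,0,0],[0,0,0]],[[-0.006,0,0],[0,0,0]],[[-0.009,0,0],[0,0,0]],[[-0.012,0,0],[0,0,0]],[[-0.015,0,0],[0,0,0]],[[-0.018,0,0],[0,0,0]],[[-0.021,0,0],[0,0,0]],[[-0.024,0,0],[0,0,0]],[[-0.027,0,0],[0,0,0]],[[-0.03,0,0],[0,0,0]]]' >/dev/null && python3 ok.py &&
python3 -m inch '[[[-0.003,0,0],[0,0,0]],[[-0.006,0,0],[0,0,0]],[[-0.009,0,0],[0,0,0]],[[-0.012,0,0],[0,0,0]],[[-0.015,0,0],[0,0,0]],[[-0.018,0,0],[0,0,0]],[[-0.021,0,0],[0,0,0]],[[-0.024,0,0],[0,0,0]],[[-0.027,0,0],[0,0,0]],[[-0.03,0,0],[0,0,0]]]' >/dev/null && python3 ok.py &&
python3 -m inch '[[[-0.003,0,0],[0,0,0]],[[-0.006,0,0],[0,0,0]],[[-0.009,0,0],[0,0,0]],[[-0.012,0,0],[0,0,0]],[[-0.015,0,0],[0,0,0]],[[-0.018,0,0],[0,0,0]],[[-0.021,0,0],[0,0,0]],[[-0.024,0,0],[0,0,0]],[[-0.027,0,0],[0,0,0]],[[-0.03,0,0],[0,0,0]]]' >/dev/null && python3 ok.py
```

```text
t 41.50 handle x -111.5 lat 0.5 z 19.3 nose est 183.5 along F -2.8 lat F 0.1 Fz -2.6
t 42.50 handle x -109.9 lat 0.5 z 19.3 nose est 185.1 along F -6.1 lat F 0.6 Fz -1.9
```

```bash

python3 -m inch '[[[-0.001,0,0],[0,0,0]],[[-0.002,0,0],[0,0,0]],[[-0.003,0,0],[0,0,0]],[[-0.004,0,0],[0,0,0]],[[-0.005,0,0],[0,0,0]],[[-0.006,0,0],[0,0,0]],[[-0.006,0,0],[0,0,0]],[[-0.006,0,0],[0,0,0]],[[-0.006,0,0],[0,0,0]],[[-0.006,0,0],[0,0,0]]]' >/dev/null; python3 ok.py
```

```text
t 43.50 handle x -109.9 lat 0.5 z 19.3 nose est 185.1 along F -7.0 lat F -1.3 Fz -2.8
```

The position held while the push rose to 7 N, so the carrier is against the stop. I'll draw the rod out.

```bash

python3 -m inch '[[[0.05,0,0],[0,0,0]],[[0.15,0,0],[0,0,0]],[[0.25,0,0],[0,0,0]],[[0.35,0,0],[0,0,0]],[[0.45,0,0],[0,0,0]],[[0.55,0,0],[0,0,0]],[[0.65,0,0],[0,0,0]],[[0.75,0,0],[0,0,0]],[[0.85,0,0],[0,0,0]],[[0.95,0,0],[0,0,0]]]' >/dev/null; python3 ok.py
python3 -m inch '[[[0.1,0,0],[0,0,0]],[[0.2,0,0],[0,0,0]],[[0.3,0,0],[0,0,0]],[[0.4,0,0],[0,0,0]],[[0.5,0,0],[0,0,0]],[[0.6,0,0],[0,0,0]],[[0.7,0,0],[0,0,0]],[[0.8,0,0],[0,0,0]],[[0.9,0,0],[0,0,0]],[[1,0,0],[0,0,0]]]' >/dev/null; python3 ok.py
python3 -m inch '[[[0.1,0,0],[0,0,0]],[[0.2,0,0],[0,0,0]],[[0.3,0,0],[0,0,0]],[[0.4,0,0],[0,0,0]],[[0.5,0,0],[0,0,0]],[[0.6,0,0],[0,0,0]],[[0.7,0,0],[0,0,0]],[[0.8,0,0],[0,0,0]],[[0.9,0,0],[0,0,0]],[[1,0,0],[0,0,0]]]' >/dev/null; python3 ok.py
python3 -c "
from h import *
go([.63,.225,.0195],-9.6)"
```

```text
t 44.50 handle x -185.8 lat 0.4 z 19.5 nose est 109.2 along F -1.3 lat F 0.2 Fz -2.1
t 45.50 handle x -265.3 lat 0.1 z 19.4 nose est 29.7 along F -0.5 lat F 1.0 Fz -1.7
t 46.50 handle x -345.3 lat -0.1 z 19.3 nose est -50.3 along F 0.2 lat F -0.0 Fz -0.8
46.5 [0.65923773 0.12411418 0.01933569] shift [ 1.184 -0.568 -0.002] turn [ 0.    -0.     0.003] F [-0.  -0.2 -0.8] j [-0.27  0.61  0.02  1.53 -0.01  1.   -0.41]
```

```bash

python3 -m inch '[[[0.1,0,0],[0,0,0]],[[0.2,0,0],[0,0,0]],[[0.3,-0.05,0],[0,0,0]],[[0.4,-0.1,0],[0,0,0]],[[0.5,-0.15,0],[0,0,0]],[[0.6,-0.2,0],[0,0,0]],[[0.7,-0.27,0],[0,0,0]],[[0.8,-0.34,0],[0,0,0]],[[0.9,-0.42,0],[0,0,0]],[[1,-0.5,0],[0,0,0]]]' >/dev/null; python3 ok.py
python3 -m inch '[[[0.08,-0.03,0],[0,0,0]],[[0.16,-0.06,0.03],[0,0,0]],[[0.2,-0.06,0.06],[0,0,0]],[[0.2,-0.06,0.09],[0,0,0]],[[0.2,-0.06,0.12],[0,0,0]],[[0.2,-0.06,0.14],[0,0,0]],[[0.2,-0.06,0.16],[0,0,0]],[[0.2,-0.06,0.17],[0,0,0]],[[0.2,-0.06,0.18],[0,0,0]],[[0.2,-0.06,0.185],[0,0,0]]]' ; python3 ok.py
```

```text
t 47.50 handle x -425.2 lat -40.9 z 19.4 nose est -130.2 along F -0.1 lat F -0.1 Fz -0.8
clock: 48.5
position: [0.6312, 0.2252, 0.005]
ee_rot: [0.763, 0.646, 0.0, 0.0]
ft_force: [-1.3, -1.3, 7.2]
grip_width: 0.233
grasp_force: 80.3
t 48.50 handle x -440.3 lat -44.6 z 5.0 nose est -145.3 along F 1.5 lat F -1.1 Fz 7.2
```

```bash

python3 -m inch '[[[0,0,0],[0,0,0]],[[0,0,0],[0,0,0]],[[0,0,0],[0,0,0]],[[0,0,0],[0,0,0]],[[0,0,-0.1],[0,0,0]],[[0,0,-0.25],[0,0,0]],[[0,0,-0.45],[0,0,0]],[[0,0,-0.65],[0,0,0]],[[0,0,-0.85],[0,0,0]],[[0,0,-1],[0,0,0]]]' 0.6
python3 -m inch '[[[0.1,0,-0.1],[0,0,0]],[[0.2,0,-0.2],[0,0,0]],[[0.2,0,-0.3],[0,0,0]],[[0.2,0,-0.4],[0,0,0]],[[0.2,0,-0.5],[0,0,0]],[[0.2,0,-0.6],[0,0,0]],[[0.2,0,-0.7],[0,0,0]],[[0.2,0,-0.8],[0,0,0]],[[0.2,0,-0.9],[0,0,0]],[[0.2,0,-0.9],[0,0,0]]]' 
python3 - <<'E'
from h import *
np.set_printoptions(precision=4,suppress=True)
o,im=snap('wrist','w5'); _,sc=snap('scene','c2'); snap('side','s3')
hsv=cv2.cvtColor(im,cv2.COLOR_RGB2HSV); m=cv2.inRange(hsv,(5,120,100),(20,255,255))
cs=cv2.findContours(m,cv2.RETR_EXTERNAL,cv2.CHAIN_APPROX_NONE)[0]
for c in sorted(cs,key=cv2.contourArea)[-2:]:
    print(cv2.contourArea(c)); print(plane('wrist',cv2.boxPoints(cv2.minAreaRect(c)),.022,o))
# loading plate and flap region: changes in scene view since start
a=cv2.imread('pics/scene0.png'); b=cv2.imread('pics/c2.png'); d=cv2.absdiff(a,b).max(2)>40
d=cv2.morphologyEx(d.astype(np.uint8),cv2.MORPH_OPEN,np.ones((3,3)))
n,_,s,c=cv2.connectedComponentsWithStats(d); print([r.tolist() for r in s[1:] if r[4]>15])
E
```

```text
clock: 49.5
position: [0.6313, 0.2258, 0.087]
ee_rot: [0.763, 0.646, 0.001, 0.0]
ft_force: [-0.1, 1.0, -0.8]
grip_width: 0.598
grasp_force: 0.0
clock: 50.5
position: [0.6339, 0.2415, 0.1581]
ee_rot: [0.763, 0.646, 0.001, 0.0]
ft_force: [-0.2, -0.2, 0.8]
grip_width: 0.601
grasp_force: 0.0
54.0
[[0.8662 0.0352 0.022 ]
 [0.8715 0.0342 0.022 ]
 [0.8732 0.0124 0.022 ]
 [0.8678 0.0133 0.022 ]]
1640.0
[[0.6142 0.1946 0.022 ]
 [0.6266 0.2635 0.022 ]
 [0.6465 0.2602 0.022 ]
 [0.6356 0.191  0.022 ]]
[[179, 0, 41, 58, 2023], [237, 0, 62, 119, 3891], [186, 82, 5, 5, 23], [220, 108, 3, 6, 18], [199, 110, 3, 11, 33], [237, 117, 20, 17, 164], [269, 140, 20, 21, 251], [192, 156, 34, 22, 423], [231, 179, 25, 28, 296], [157, 187, 27, 35, 659], [0, 289, 8, 15, 64]]
```

```bash
python3 - <<'E'
from h import *
d3=np.array([-.167,-.986]); M=np.array([.6028,-.215])
print('flap/plate px in side',proj('side',[[*M,.0075],[*M,.08],[.626,-.073,.0065]]).round(),'gripper',proj('side',[[.634,.2415,.158],[.634,.2415,.23]]).round())
print('wrist',proj('wrist',[[*M,.0075]],np.load('pics/w5.npz')).round())
a=cv2.imread('pics/side0.png'); b=cv2.imread('pics/s3.png'); d=cv2.absdiff(a,b).max(2)
for v in range(135,206,5): print(v,d[v,225:280:4])
E
```

```text
flap/plate px in side [[250. 174.]
 [250. 152.]
 [244. 203.]] gripper [[243. 234.]
 [243. 198.]]
wrist [[291. 494.]]
135 [53 52 53 54 57 43 69 77 90 84 84 10  2  1]
140 [ 45  77  98 112 132 129 122 105  71  43  93  24   3   3]
145 [ 73  44  45  36  21  12  11  27  69 129 103  13   2   5]
150 [146 133 136  65  74 106  61  55  83  30  88   8   4   1]
155 [133 140 141  79 101 108 106 105 105  54 110   7   3   3]
160 [129 129 129  76  99 108 103 104 105  62 105   6   3   3]
165 [139 131 129  72  96 109 104 107 101  70 103   7   2   2]
170 [135 132  98 107 108 106  97 101 102  83 112   3   4   3]
175 [144 130  94 205  63  81  99  87  86 180 136  69   1   2]
180 [138 123 211 157 148 160 160 162  86 204 129  89  52  40]
185 [142 155 205 138 160 163 164 155  91 211 132  83  93  97]
190 [127 212 133 155 158 165 159 157  81 212  41   3  77 107]
195 [106 180 146 164 169 166 166 168  76 209   6   4   2 129]
200 [154 149  93 120  74 121 153 155  89 157  53   1  25 150]
205 [141  35   2   2   2   4   2  29 126 143 133  26 126 156]
```

```bash

python3 -m inch '[[[0,-0.1,0],[0,0,0]],[[0,-0.2,0],[0,0,0]],[[0,-0.3,0],[0,0,0]],[[0,-0.4,0],[0,0,0]],[[0,-0.5,0],[0,0,0]],[[0,-0.6,0],[0,0,0]],[[0,-0.7,0],[0,0,0]],[[0,-0.8,0],[0,0,0]],[[0,-0.9,0],[0,0,0]],[[0,-1,0],[0,0,0]]]' >/dev/null
python3 - <<'E'
from h import *
o,_=snap('side','s4'); print(o['clock'],o['position'])
a=cv2.imread('pics/side0.png'); b=cv2.imread('pics/s4.png'); d=cv2.absdiff(a,b).max(2)
for v in range(135,206,5): print(v,d[v,225:280:4])
E
```

```text
51.65 [0.55371797 0.25454123 0.15652514]
135 [  2   1   4   1   1   3   5   4   2   2   1   3  99 108]
140 [ 3  2  3  4  1  3  2  2  1  2  6  2 28 88]
145 [  3   4   2   2   2   1   4   1   1   2   1   2  61 117]
150 [  2   2   3   1   1   3   4   3   3   7   2   2  99 144]
155 [  1   2   1   2   1   0   3   2   1   3   1   3 115 139]
160 [  5   4   3   3   3   2   2   4   3  11   1   4 124 145]
165 [  3   2   4   4   2   1   3   1   2   4   1   1 137 155]
170 [  4   1   2   1   3   1   5   2   3   1   3   5 153 153]
175 [  3   1   3   1   2   2   3   7   5   3   3  38 154 153]
180 [  3   2   0   2   5   2   2 105  42 152  85 116 142 135]
185 [  2   1   2   2   2   2   4 163  91 168  89 113 137 133]
190 [  2   0   2   3   2   1   2 163  80 178  39   4 112 133]
195 [  0   2   1   2   1   1   3 117  84 219   5   3   3 135]
200 [  2   0   3   1   1   1   2  32  90 161  40   1  37 154]
205 [  2   4   2   3   1   1   1   0 128 137 112  32 145 157]
```

The flap region (column 250, rows 152–174) matches the first picture, so the flap is shut and the plate is empty. The rod lies flat and clear of the box.

```bash
python3 -c "
from workcell import manip
print(manip.hand_in())"
```

```text
the job is handed in; nothing more can be done
None
```

I handed the job in at about 52 s: the carrier rests against the depth stop inside the box (felt at about 7 N of push, with no sign of the stop moving), the flap is shut, the rod lies flat on the desk clear of the box, and the pots, bottle and other figure were left alone.

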